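# Unlock the soap-tablet dispenser and serve one tablet

### The job

Bring the new soap-tablet dispenser into use: draw the locking plate by its top edge up out of the sloping slot across the mouth, and stand it with its thin edge down in the low front tier of the white tray. Then swing the sprung lever round to its stop and let it spring back, and set the one soap tablet that comes out flat on the tray's upper tier without dropping it. Leave the other two tablets in the dispenser and do not disturb the jar, pill splitter, tongue cleaner and compact mirror.

Things in the scene. Friction and masses are not known exactly. Their poses are not given: they have to be found in the camera images.
- dispenser: Grey soap-tablet dispenser fixed to the worktop. Origin on the worktop under the mouth; x away from the mouth, y left, z up; 'dispenser (..)' below is mm in this frame. Mouth looks to its -x. Block with the tablet well: x 2.5 to 112, y +/-51, 62 high. Open front floor, 8 high, to x = -88, lip 6 mm higher at its end. A geared pusher inside moves 66 mm to -x in a full lever swing.
- slot_foot (a point): Middle of the plate's lower edge in its slot: dispenser (-3, 0, 9.4). Two guide channels at y = +/-38 to 51 rise from here, leaning 35 deg from vertical to the dispenser's -x, 35 mm long (they end near x = -31, z = 44). While the plate is in, it blocks the mouth and so the lever.
- magazine (a point): Centre of the tablet well at floor level: dispenser (24, 0, 8). The well is open on top and holds a stack of three tablets; the pusher shoves the bottom one out under the front wall.
- lever_hinge (a point): Point on the lever's upright hinge axis: dispenser (55, 34, 70), on top of the block.
- lever (a joint): Lever angle, rad: 0 at rest (arm points 60 deg from the dispenser's +x towards its +y), grows anticlockwise from above to the stop at 1.05; the post then has gone 85 mm towards -x. Springs back to 0 when let go; takes about 1 N at the post at first, 5 N at the stop. Only a full swing brings the tablet right out.
- lever_post (a point): Centre of the top of the lever's upright round steel post, 13 mm diameter, 85 mm from the hinge axis, top 110 mm above the worktop. The post stands 36 mm above the flat arm (14 mm wide, top at 74 mm).
- plate: Locking plate of bare aluminium, 90 mm wide (its y), 85 mm high (its z), 5 mm thick (its x), thickened to 8 mm over the top 25 mm, for gripping; about 0.1 kg. Origin at the middle of its lower, thin edge. In the slot it leans 35 deg, its z pointing up and towards the dispenser's -x; it slides along its own z and is clear of the channels after 40 mm.
- plate_top (a point): Middle of the plate's top edge, 85 mm from its lower edge.
- plate_mid (a point): Centre of the plate.
- soap0: Bottom one of the three white soap tablets, round, 34 mm diameter, 14 mm thick, 16 g; origin at the centre of its underside. The lever pushes it to about dispenser x = -42 on the front floor (it may slide on, at most to the lip).
- soap1: Middle tablet, same size; drops to the bottom of the well after the stroke.
- soap2: Top tablet, same size.
- tray: White two-tier tray fixed to the worktop; origin on the worktop under the line between the tiers, x from the low front tier to the upper, z up (mm). Low tier: open box x -84 to 0, y +/-64, walls 4 thick, 50 high, floor 4 high; the plate may lean on its walls. Upper tier: shallow tray x 0 to 100, y +/-64, floor at 64, rim at 74, walls 4.
- low_floor (a point): Centre of the low tier's floor, tray (-42, 0, 4).
- up_floor (a point): Centre of the upper tier's floor, tray (50, 0, 64).
- jar: Bystander: green glass jar with cork-look lid, 64 mm diameter, 85 mm high; origin under its centre.
- splitter: Bystander: orange plastic pill splitter, 50 by 80 by 25 mm; origin under its centre.
- cleaner: Bystander: chrome tongue cleaner of 8 mm wire lying flat, 140 mm long (its x) and 48 mm wide; origin under its middle.
- mirror: Bystander: closed black compact mirror, 72 mm diameter, 13 mm high; origin under its centre.
Mind the look-alikes: they are no part of the job. Of the things like the plate, leave any that is turquoise; of the rest the larger one is meant. What is shaped like the soap2 but green is not meant.

How it is judged:
By the outcome, as a careful person would: the job done as asked, in the order asked, and still so for the second after the job is handed in, with the robot touching nothing.
It also fails if it takes over 61 s, if anything falls off the work surface, if the arm or the gripper's body presses on something with over 40 N, if the wrist force passes 120 N, or if a joint passes its speed limit or range.

### The arm

A 7-joint arm with a two-finger parallel gripper is mounted at the origin on the work surface. World frame = base frame: x ahead of the robot, y to its left, z up, the work surface at z = 0. Lengths are in m, angles in rad, forces in N, time in s.
With the tool pointing down it reaches from about 0.375 to 0.925 m from the base axis. Payload 3.1 kg.
Tool frame: the origin (TCP) lies between the finger pads; the fingertips stand 19 mm ahead of it and the grasp point (between the pads) is the TCP; z points along the fingers, y is the line along which they close (so a half turn about z gives the same grasp; the last joint's range is limited). The gripper opens to 85 mm and grips with 20 to 120 N. Pads are 22 mm wide; open, the fingers measure 114 mm over their backs; the gripper's body (76 mm by 85 mm) begins 54 mm behind the grasp point. The pads swing forward as they close: fully open they stand 13 mm farther back than shut.
Start: joints at [-1.421, 0.383, 0.044, 1.598, -0.018, 1.161, -0.05], TCP at [0.159, 0.63, 0.25] pointing down, gripper open.
Joint ranges: [-2.61, 2.61], [-0.41, 2.15], [-1.48, 1.57], [0, 2.5], [-1.57, 4.71], [0.05, 1.97], [-2.85, 2.85]. Speed limits (rad/s): [2.79, 2.79, 3.14, 3.14, 3.14, 3.14, 3.14].

### API

Orientations are given as a unit quaternion [x, y, z, w].
In Python, from bench import move_ptp, movel, move_j, move_gripper, pause, inverse_kinematics, read_camera, camera_params, MotionError, sign_off, look_for, tip_of, read_time_s, read_qpos, read_joint_vel, read_effort, read_eef_pos, read_tcp_rot, read_ft_force, read_ft_torque, read_finger_gap, read_grasp_force gives the robot as it stands. Calls block until the motion is done:
- move_ptp(position, orientation): joint-space move of the TCP to a pose.
- movel(position, orientation=None, speed=0.15): straight line of the TCP; orientation=None keeps the orientation; speed is the mean speed in m/s.
- move_j(angles): joint-space move.
- move_gripper(opening, effort=None): finger opening in m; effort is the grip in N (None keeps the last); returns when the fingers have stopped.
- pause(seconds).
- inverse_kinematics(position, orientation): joint angles nearest the present ones, or None.
- read_camera(name): name is "side" or "top"; returns the picture (480x640x3 uint8, red, green, blue); there is no depth.
- camera_params(name): a dict with "K" (3x3 intrinsics, pixels), "dist_coeffs" ([k1, k2, p1, p2, k3] as OpenCV has them; the pictures are not rectified), "camera_from_world" (4x4, takes a point from world to camera coordinates). Camera axes: x right, y down, z forward; pixel columns grow to the right and rows downward; lengths in m; the calibration is good to about 2 mm. A picture is of the moment at which its call begins. camera_params takes no time and is no camera call.
A pose or a line that the arm cannot do raises MotionError and nothing moves.
- sign_off(): hands the job in; it is judged then, once.
Trained networks look in the newest picture that a camera, given by its name, has taken for a name from the list of things; names that differ only in an ending like _2 or _b are one class to them, and where a whole thing is asked for, a point or a joint stands for the part that bears it (a point fixed in the world has none). Each returns a list of dicts, best first, with "confidence" (0 to 1); they miss things now and then, are a little off and sometimes report something else, mostly with a low value. They report only what shows in the picture. A call takes as long as a camera call. They do not tell look-alikes from the thing itself.
- look_for(camera, name): "at" ([column, row] in pixels, amid what is visible of it).
- tip_of(camera, name): "at" ([column, row] in pixels: a listed point, or the origin of a listed thing).
Readings, each from a call of its own:
- read_time_s(): time.
- read_qpos(): joint angles.
- read_joint_vel(): joint speeds.
- read_effort(): joint torques, N m.
- read_eef_pos(): TCP position.
- read_tcp_rot(): TCP orientation.
- read_ft_force(): force on the tool from outside, world axes, zero at the start.
- read_ft_torque(): the same for the moment, N m.
- read_finger_gap(): finger opening in m.
- read_grasp_force(): force on a finger pad.
Only numpy, scipy, OpenCV 4.12 (cv2) and the standard library are available. Lean on these libraries where they do the work, as an engineer would, in place of code of your own. Each camera call takes 0.05 s, during which the arm holds its last target. There are 200 camera calls.

## Working session

There is one attempt and no reset: what is moved stays moved. The work goes in short steps, each a Python script; the robot and the scene stay as the last script left them, time stands still between calls to the robot, and variables do not carry over. Pictures are saved under pics/ and viewed, at most 10 in all, crops included, and the job is handed in when it is done.

```bash
ls; mkdir -p pics; python3 - <<'E'
from bench import *
import cv2,numpy as np
for c in ("top","side"):
    im=read_camera(c); cv2.imwrite(f"pics/{c}0.png",im[:,:,::-1])
    p=camera_params(c); T=np.array(p["camera_from_world"]); print(c,p["K"],p["dist_coeffs"],(-T[:3,:3].T@T[:3,3]).round(3))
    for n in ("dispenser","slot_foot","magazine","lever_hinge","lever_post","plate_top","plate_mid","plate","soap2","tray","low_floor","up_floor","jar","splitter","cleaner","mirror"):
        print(n,[(np.round(d["at"]).astype(int).tolist(),round(d["confidence"],2)) for d in tip_of(c,n)[:4]])
print(read_time_s())
E
```

```text
pics
top [[559.68112724   0.         312.57506615]
 [  0.         559.68112724 225.56809066]
 [  0.           0.           1.        ]] [0.03471062 0.         0.         0.         0.        ] [0.373 0.039 1.103]
dispenser []
slot_foot [([288, 237], 0.89)]
magazine [([292, 228], 0.82)]
lever_hinge [([268, 205], 0.89)]
lever_post [([226, 182], 0.6)]
plate_top [([293, 264], 0.91), ([189, 239], 0.63), ([360, 248], 0.55)]
plate_mid [([288, 251], 0.75), ([210, 255], 0.73), ([366, 235], 0.63), ([291, 239], 0.45)]
plate [([228, 265], 0.75), ([366, 217], 0.69)]
soap2 [([288, 224], 0.6), ([346, 184], 0.5)]
tray [([470, 246], 0.95)]
low_floor [([468, 268], 0.65)]
up_floor [([487, 219], 0.66)]
jar [([321, 129], 0.82)]
splitter [([111, 250], 0.56)]
cleaner [([428, 144], 0.69), ([292, 263], 0.29)]
mirror [([190, 327], 0.96)]
side [[571.41761632   0.         315.52540152]
 [  0.         571.41761632 239.28366214]
 [  0.           0.           1.        ]] [-0.04023126  0.          0.          0.          0.        ] [ 0.32  -0.911  0.645]
dispenser [([308, 273], 0.92)]
slot_foot [([305, 265], 0.74), ([453, 338], 0.18)]
magazine [([320, 270], 0.83)]
lever_hinge [([329, 234], 0.8), ([428, 272], 0.25)]
lever_post [([335, 198], 0.7), ([428, 271], 0.63)]
plate_top [([312, 311], 0.98), ([280, 249], 0.77), ([285, 232], 0.65), ([351, 392], 0.57)]
plate_mid [([329, 311], 0.81), ([277, 236], 0.81), ([292, 259], 0.76), ([336, 196], 0.31)]
plate [([346, 310], 0.89), ([312, 269], 0.88), ([271, 245], 0.59)]
soap2 [([377, 295], 0.73), ([321, 255], 0.42)]
tray [([351, 394], 0.58), ([384, 363], 0.33)]
low_floor [([325, 391], 0.73)]
up_floor [([382, 365], 0.78)]
jar [([429, 272], 0.73)]
splitter [([265, 206], 0.9), ([318, 269], 0.58)]
cleaner [([455, 338], 0.91), ([335, 199], 0.43)]
mirror [([216, 240], 0.75), ([428, 271], 0.26)]
1.7
```

View pics/top0.png

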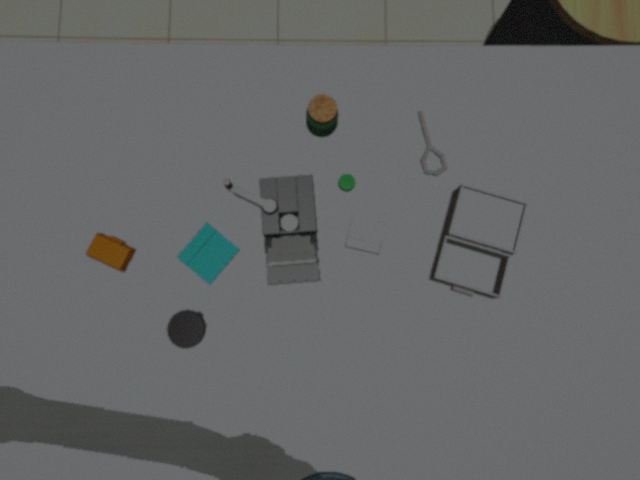

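View pics/side0.png

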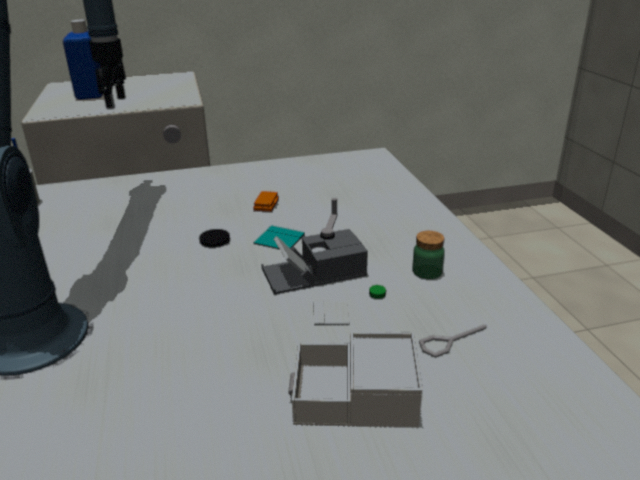

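The plate-like things in the top picture are a turquoise one at (209,253), a small pale one lying flat at (365,235), and a larger grey one in the slot at (291,262). The one in the slot is meant: it isn't turquoise, it's the larger of the other two, and it sits in the slot. The discs are green at (346,183), which is a decoy, and white in the well at (289,222). Next I'll fit the poses and overlay the model on enlarged crops.

```bash
cat > h.py <<'E'
from bench import *
import cv2,numpy as np
from scipy.optimize import least_squares
from scipy.spatial.transform import Rotation as R
def proj(c,P):
    p=camera_params(c); T=np.array(p["camera_from_world"])
    return cv2.projectPoints(np.array(P,float).reshape(-1,3),cv2.Rodrigues(T[:3,:3])[0],T[:3,3],np.array(p["K"]),np.array(p["dist_coeffs"]))[0][:,0]
def W(pose,P):  # local mm -> world
    x,y,a=pose; return R.from_euler('z',a).apply(np.array(P,float).reshape(-1,3)/1000)+[x,y,0]
def fit(obs,x0): # obs: (cam, local mm, px)
    f=lambda v:np.concatenate([(proj(c,W(v,P))-px)[0] for c,P,px in obs])
    r=least_squares(f,x0,loss='soft_l1',x_scale=[.01,.01,.1]); return r.x,r.fun.reshape(-1,2).round(1)
def box(x0,x1,y0,y1,z0,z1): 
    return [[[x0,y0,z],[x1,y0,z],[x1,y1,z],[x0,y1,z],[x0,y0,z]] for z in (z0,z1)]
def draw(im,c,pose,lines,s,off,col):
    for L in lines:
        q=((proj(c,W(pose,L))-off+.5)*s*16).astype(np.int32); cv2.polylines(im,[q],False,col,1,cv2.LINE_AA,4)
E
cat > fit.py <<'E'
from h import *
s35,c35=np.sin(np.radians(35)),np.cos(np.radians(35))
pt=lambda h,y=0,t=0:[-3-h*s35+t*c35,y,9.4+h*c35+t*s35]
post=[55+85*.5,34+85*.866,110]
D=[("top",[-3,0,9.4],(288,237)),("top",[24,0,8],(292,228)),("top",[55,34,70],(268,205)),("top",post,(226,182)),("top",pt(85),(293,264)),
("side",[0,0,0],(308,273)),("side",[-3,0,9.4],(305,265)),("side",[24,0,8],(320,270)),("side",[55,34,70],(329,234)),("side",post,(335,198)),("side",pt(85),(280,240))]
d,e=fit(D,[.37,.08,0]); print("disp",d,e.tolist())
T=[("top",[0,0,0],(470,246)),("top",[-42,0,4],(468,268)),("top",[50,0,64],(487,219)),("side",[0,0,0],(351,394)),("side",[-42,0,4],(325,391)),("side",[50,0,64],(382,365))]
t,e=fit(T,[.35,-.25,0]); print("tray",t,e.tolist())
np.save("poses.npy",[d,t])
E
cat > ov.py <<'E'
from h import *
from fit import pt,post
import sys
d,t=np.load("poses.npy")
DL=box(2.5,112,-51,51,0,62)+[[[-88,-51,14],[-88,51,14]],[[-88,-51,0],[-88,51,0]],[pt(0,-45),pt(85,-45),pt(85,45),pt(0,45)],[post,[55,34,74]]]
TL=box(-84,0,-64,64,0,50)+box(0,100,-64,64,0,74)
out=[]
for c,offs in (("top",[(220,170),(425,175)]),("side",[(250,190),(285,325)])):
    im=cv2.imread(f"pics/{c}0.png")
    for (off,pose,L) in zip(offs,(d,t),(DL,TL)):
        k=im[off[1]:off[1]+120,off[0]:off[0]+145]; k=cv2.convertScaleAbs(cv2.resize(k,None,fx=2.75,fy=2.5*1.1,interpolation=cv2.INTER_CUBIC),alpha=1.6)
        draw(k,c,pose,L,2.75,np.array(off),(0,0,255)); out.append(cv2.resize(k,(399,300)) if k.shape[0]<300 else k[:299,:399])
h=min(o.shape[0] for o in out); out=[o[:h] for o in out]
v=np.vstack([np.hstack(out[:2]),np.hstack(out[2:])])[:600,:800]; print(v.shape); cv2.imwrite(sys.argv[1],v)
E
python3 ov.py pics/ov1.png
```

```text
disp [0.53401385 0.07613651 0.07384194] [[3.1, 2.0], [-1.7, -2.3], [2.1, 0.2], [0.9, -1.4], [-1.5, -4.2], [-1.0, -0.5], [0.5, 4.0], [-2.2, -2.8], [-2.8, -2.4], [-1.7, -0.6], [1.3, 4.0]]
tray [ 0.51832533 -0.2826948  -0.27991445] [[1.9, 1.1], [-0.5, -0.8], [0.9, -1.6], [-1.2, -0.5], [-2.2, 0.3], [1.6, -2.6]]
(598, 798, 3)
```

View pics/ov1.png

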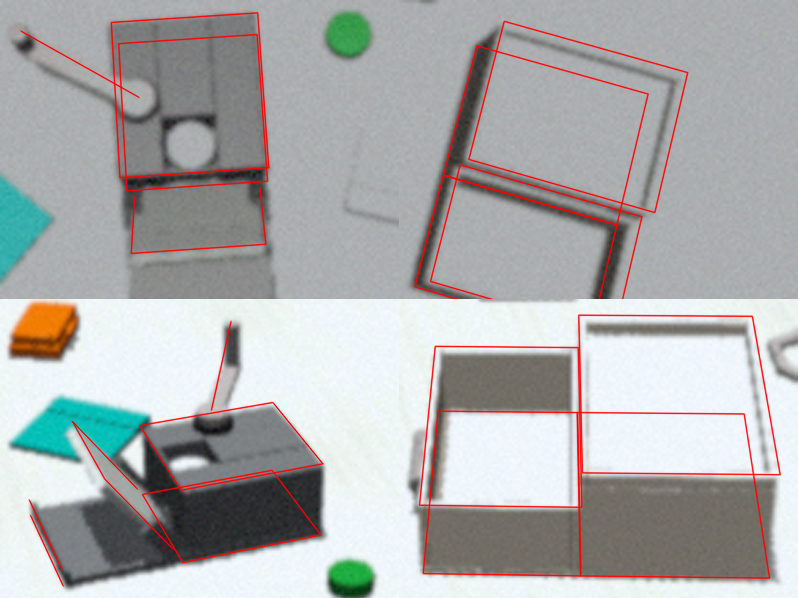

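The overlay shows the poses are right to within a few mm: the tray lies at top (470,246), and the plate in the slot is confirmed at top (291,262) and side (280,240). I'll refine them on image edges and check reachability.

```bash
cat > refine.py <<'E'
from h import *
from fit import pt,post
from scipy.optimize import minimize
from scipy.ndimage import map_coordinates
d,t=np.load("poses.npy")
def seg(a,b,n=60): return np.linspace(a,b,n)
def segs(P,close=True): return np.vstack([seg(a,b) for a,b in zip(P,P[1:]+(P[:1] if close else []))])
bt=[[2.5,-51,62],[112,-51,62],[112,51,62],[2.5,51,62]]
DE={"top":np.vstack([segs(bt),seg([-88,-51,14],[-88,51,14]),seg([-88,-51,14],[-70,-51,8],20)]),
"side":np.vstack([segs(bt),seg([112,-51,0],[112,-51,62],40),seg([2.5,-51,8],[2.5,-51,62],40),seg([-88,-51,0],[112,-51,0],90),seg([-88,-51,14],[-88,51,14])])}
ur=[[0,-64,74],[100,-64,74],[100,64,74],[0,64,74]]
lr=[[0,64,50],[-84,64,50],[-84,-64,50],[0,-64,50]]
TE={"top":np.vstack([segs(ur),segs(lr,False)]),
"side":np.vstack([segs(ur),segs(lr,False),seg([-84,-64,0],[100,-64,0],90),seg([-84,-64,0],[-84,-64,50]),seg([100,-64,0],[100,-64,74]),seg([0,-64,0],[0,-64,74])])}
def grad(c,s):
    g=cv2.GaussianBlur(cv2.cvtColor(cv2.imread(f"pics/{c}0.png"),cv2.COLOR_BGR2GRAY).astype(np.float32),(0,0),s)
    m=np.hypot(cv2.Sobel(g,-1,1,0),cv2.Sobel(g,-1,0,1)); return np.minimum(m/np.percentile(m,97),1)
def run(E,p,cams):
    for s in (2.5,1.2,.8):
        G={c:grad(c,s) for c in cams}
        f=lambda v:-sum(map_coordinates(G[c],proj(c,W(v,E[c])).T[::-1],order=1).mean() for c in cams)
        r=minimize(f,p,method="Nelder-Mead",options=dict(initial_simplex=np.array([p]+[p+q for q in np.diag([.006,.006,.03])]),xatol=1e-5,fatol=1e-5)); p=r.x
    return p,r.fun
res=[]
for n,E,p in (("disp",DE,d),("tray",TE,t)):
    for cams in (("top",),("side",),("top","side")):
        q,f=run(E,p,cams); print(n,cams,q.round(4),round(f,3))
    res.append(q)
np.save("poses.npy",res); d=res[0]
# plate slide s and lateral for check
E
python3 refine.py; sed -i 's/^np.save/if __name__=="__main__": np.save/' fit.py; python3 - <<'E'
import numpy as np;print(np.load("poses.npy"))
E
python3 ov.py pics/ov2.png | tail -1
cat > reach.py <<'E'
from h import *
d,t=np.load("poses.npy")
def tool(zdir,ydir):
    z=np.array(zdir,float);z/=np.linalg.norm(z);y=np.array(ydir,float);y-=z*(y@z);y/=np.linalg.norm(y)
    return R.from_matrix(np.c_[np.cross(y,z),y,z]).as_quat()
def dirw(pose,v): return R.from_euler('z',pose[2]).apply(v)
s35,c35=np.sin(np.radians(35)),np.cos(np.radians(35))
pz=np.array([-s35,0,c35]); px=np.array([c35,0,s35])
def ptm(h,t=0): return np.array([-3,0,9.4])+h*pz+t*px
def Qp(sg): return tool(dirw(d,-pz),dirw(d,px*sg))
if __name__=="__main__":
    for sg in (1,-1):
        for h in (72,150,200): print(sg,h,W(d,ptm(h))[0].round(3),inverse_kinematics(W(d,ptm(h))[0],Qp(sg)))
    for s in (1,-1):
      for z in (.08,.18,.2):
        print('tray',s,z,inverse_kinematics(W(t,[-42,0,z*1000])[0],tool([0,0,-1],dirw(t,[s,0,0]))))
        print('up',inverse_kinematics(W(t,[50,0,z*1000])[0],tool([0,0,-1],dirw(t,[s,0,0]))))
E
python3 reach.py
```

```text
disp [0.53401385 0.07613651 0.07384194] [[3.1, 2.0], [-1.7, -2.3], [2.1, 0.2], [0.9, -1.4], [-1.5, -4.2], [-1.0, -0.5], [0.5, 4.0], [-2.2, -2.8], [-2.8, -2.4], [-1.7, -0.6], [1.3, 4.0]]
tray [ 0.51832533 -0.2826948  -0.27991445] [[1.9, 1.1], [-0.5, -0.8], [0.9, -1.6], [-1.2, -0.5], [-2.2, 0.3], [1.6, -2.6]]
disp ('top',) [0.5328 0.0765 0.0849] -0.971
disp ('side',) [0.5329 0.0698 0.0858] -0.88
disp ('top', 'side') [0.5327 0.0754 0.0826] -1.748
[[ 0.53401385  0.07613651  0.07384194]
 [ 0.51832533 -0.2826948  -0.27991445]]
(598, 798, 3)
1 72 [0.49  0.073 0.068] [-0.09543476  0.23451451 -0.22652456  2.48167614  2.31846732  0.24812662
 -2.5037657 ]
1 150 [0.445 0.07  0.132] None
1 200 [0.417 0.067 0.173] None
-1 72 [0.49  0.073 0.068] [-0.15341642  0.23102701 -0.16678769  2.48424388  2.35375289  0.24001249
  0.59546649]
-1 150 [0.445 0.07  0.132] None
-1 200 [0.417 0.067 0.173] None
tray 1 0.08 [-0.44129647  0.76434337  1.14912054  2.00142087 -0.8654107   0.97795789
  0.87421572]
up [-0.18142073  0.70592597  0.80775336  1.77046398 -0.61985426  0.93925087
  0.60963277]
tray 1 0.18 [-0.332
[... 1339 characters left out ...]
nds,
                               **options)
    fxr = func(xr)
    fx = function(np.copy(x), *(wrapper_args + args))
  File "refine.py", line 21, in <lambda>
    f=lambda v:-sum(map_coordinates(G[c],proj(c,W(v,E[c])).T[::-1],order=1).mean() for c in cams)
                ~~~^^^^^^^^^^^^^^^^^^^^^^^^^^^^^^^^^^^^^^^^^^^^^^^^^^^^^^^^^^^^^^^^^^^^^^^^^^^^^^
  File "refine.py", line 21, in <genexpr>
    f=lambda v:-sum(map_coordinates(G[c],proj(c,W(v,E[c])).T[::-1],order=1).mean() for c in cams)
                                         ~~~~^^^^^^^^^^^^^
  File "h.py", line 6, in proj
    p=camera_params(c); T=np.array(p["camera_from_world"])
ValueError: time passes only in moves, steps and waits
```

The views are unchanged because the refine step failed: `camera_params` can't be called that often. I'll cache it and rerun. A straight pull at 35° is also out of reach, so I'll scan grips turned within the plate's plane.

```bash
sed -i 's/^def proj(c,P):/import functools\ncp=functools.lru_cache(None)(lambda c:camera_params(c))\ndef proj(c,P):/; s/    p=camera_params(c); T/    p=cp(c); T/' h.py
python3 refine.py | grep -v '\]\]'; 
cat > scan.py <<'E'
from reach import *
for sg in (1,-1):
  for a in (-75,-60,-50,-40,-30,-15,0,15,30,40,50,60,75):
    ar=np.radians(a); zt=-pz*np.cos(ar)+np.array([0,1,0])*np.sin(ar)
    Q=tool(dirw(d,zt),dirw(d,px*sg)); o=[]
    for h in (72,90,115,135):
        k=inverse_kinematics(W(d,ptm(h))[0],Q); o.append(None if k is None else k.round(2).tolist() if h in(72,135) else 'ok')
    print(sg,a,o)
E
python3 scan.py; python3 ov.py pics/ov3.png|tail -1
```

```text
disp ('top',) [0.5328 0.0765 0.0849] -0.971
disp ('side',) [0.5329 0.0698 0.0858] -0.88
disp ('top', 'side') [0.5327 0.0754 0.0826] -1.748
tray ('top',) [ 0.5163 -0.2773 -0.2892] -0.948
tray ('side',) [ 0.5184 -0.2863 -0.3013] -0.733
tray ('top', 'side') [ 0.5153 -0.2827 -0.2753] -1.301
1 -75 [[-1.27, 1.02, 0.56, 1.93, 0.64, 1.23, -1.65], 'ok', 'ok', [-1.32, 0.88, 0.56, 2.03, 0.67, 1.29, -1.66]]
1 -60 [[-1.28, 0.83, 0.56, 2.09, 0.76, 1.0, -1.71], 'ok', 'ok', [-1.33, 0.67, 0.55, 2.17, 0.79, 1.1, -1.71]]
1 -50 [[-1.27, 0.71, 0.55, 2.19, 0.88, 0.86, -1.76], 'ok', 'ok', [-1.31, 0.53, 0.53, 2.27, 0.89, 0.98, -1.74]]
1 -40 [[-1.22, 0.58, 0.52, 2.28, 1.04, 0.73, -1.83], 'ok', 'ok', [-1.25, 0.38, 0.49, 2.35, 1.02, 0.87, -1.77]]
1 -30 [[-1.15, 0.46, 0.51, 2.37, 1.23, 0.59, -1.91], 'ok', 'ok', [-1.15, 0.24, 0.44, 2.43, 1.15, 0.75, -1.79]]
1 -15 [[-0.95, 0.3, 0.45, 2.47, 1.66, 0.37, -2.13], 'ok', 'ok', None]
1 0 [[-0.01, 0.24, -0.31, 2.48, 2.3, 0.26, -2.46], 'ok', None, None]
1 15 [[1.09, 0.63, -1.22, 2.44, 2.12, 0.24, -1.78], 'ok', None, None]
1 30 [[1.08, 0.62, -0.99, 2.36, -1.35, 0.2, 1.84],
[... 1117 characters left out ...]
09, 0.23, -0.22, 2.49, 2.35, 0.24, 0.62], None, None, None]
-1 15 [[1.09, 0.63, -1.22, 2.44, 2.12, 0.24, 1.36], 'ok', None, None]
-1 30 [[1.08, 0.62, -0.99, 2.36, -1.35, 0.2, -1.3], 'ok', 'ok', [-0.08, 0.18, 0.26, 2.48, -1.57, 0.7, -1.34]]
-1 40 [[0.2, 0.48, 0.04, 2.33, -1.57, 0.87, -1.18], 'ok', 'ok', [0.03, 0.31, 0.26, 2.41, -1.48, 0.94, -1.29]]
-1 50 [[0.07, 0.61, 0.26, 2.25, -1.51, 1.16, -1.17], 'ok', 'ok', [-0.1, 0.47, 0.48, 2.34, -1.47, 1.24, -1.23]]
-1 60 [[-0.08, 0.78, 0.48, 2.16, -1.52, 1.49, -1.14], 'ok', 'ok', [-0.05, 0.62, 0.48, 2.25, -1.42, 1.46, -1.19]]
-1 75 [[-0.06, 0.96, 0.48, 2.01, -1.45, 1.77, -1.11], 'ok', 'ok', [-0.03, 0.82, 0.48, 2.11, -1.37, 1.75, -1.13]]
(598, 798, 3)
```

View pics/ov3.png

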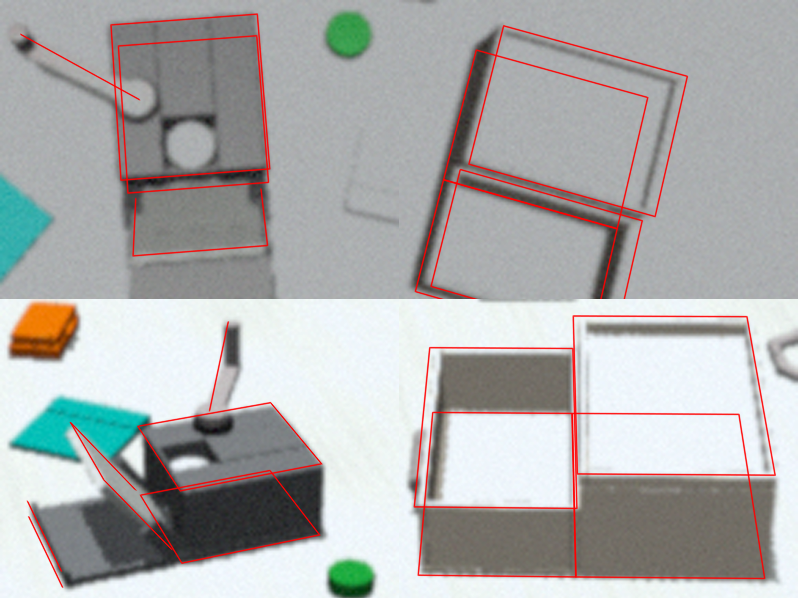

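The refined fits match the edges. The dispenser is good, and for the tray I'll average the two cameras. Next is the enlarged crop of the plate with its thick top section overlaid, plus the IK check for the tray placing.

```bash
cat > ov4.py <<'E'
from reach import *
P=np.load("poses.npy"); P[1]=[.518,-.281,-.288]; P[0][1]=.0745; np.save("poses.npy",P); d=P[0]
out=[]
def q(h,y,t): return (ptm(h,t)+[0,y,0]).tolist()
for c,off in (("top",(255,222)),("side",(265,222))):
    im=cv2.imread(f"pics/{c}0.png")[off[1]:off[1]+66,off[0]:off[0]+66]
    k=cv2.convertScaleAbs(cv2.resize(im,None,fx=6,fy=6,interpolation=cv2.INTER_CUBIC),alpha=1.6)
    draw(k,c,d,[[q(85,-45,-4),q(85,45,-4),q(85,45,4),q(85,-45,4),q(85,-45,-4)],[q(60,-45,4),q(60,45,4)]],6,np.array(off),(0,0,255)); out.append(k)
cv2.imwrite("pics/plate.png",np.hstack(out))
def place(h,a,sg,b,x=-66,up=0):  # grip h along plate, tilt a, lean b at tray
    b=np.radians(b);z=np.array([-np.sin(b),0,np.cos(b)]);n=np.array([np.cos(b),0,np.sin(b)])
    return W(P[1],np.array([x,0,4.5+up])+h*z)[0], tool(dirw(P[1],-z*np.cos(a)+np.array([0,np.sin(a),0])),dirw(P[1],n*sg))
for sg in (1,-1):
  for a in (-50,-40,-30,30,40,50):
    o=[]
    for up in (0,100):
        k=inverse_kinematics(*place(75,np.radians(a),sg,10,up=up)); o.append(None if k is None else k.round(2).tolist())
    print(sg,a,o)
print(read_time_s())
E
python3 ov4.py
```

```text
1 -50 [[-0.7, 0.7, 0.77, 2.18, 0.66, 0.7, -0.96], [-0.84, 0.5, 0.94, 2.17, 0.66, 0.87, -0.8]]
1 -40 [[-0.65, 0.59, 0.79, 2.21, 0.58, 0.59, -0.79], [-0.82, 0.37, 0.98, 2.19, 0.59, 0.8, -0.66]]
1 -30 [[-0.58, 0.49, 0.81, 2.23, 0.41, 0.5, -0.54], [-0.82, 0.28, 1.06, 2.19, 0.45, 0.73, -0.45]]
1 30 [[0.0, 0.68, 0.92, 2.06, -1.16, 1.24, 1.37], [-0.17, 0.57, 1.16, 2.02, -1.04, 1.38, 1.24]]
1 40 [[0.09, 0.8, 0.92, 1.99, -1.23, 1.47, 1.46], [-0.06, 0.72, 1.15, 1.97, -1.16, 1.62, 1.36]]
1 50 [[0.16, 0.93, 0.92, 1.93, -1.29, 1.7, 1.53], [0.03, 0.86, 1.15, 1.92, -1.26, 1.86, 1.45]]
-1 -50 [[-0.44, 0.58, 0.46, 2.17, 0.89, 0.85, 2.0], [-0.45, 0.35, 0.47, 2.16, 0.87, 1.03, 2.17]]
-1 -40 [[-0.42, 0.49, 0.52, 2.2, 0.8, 0.7, 2.17], [-0.47, 0.26, 0.57, 2.18, 0.76, 0.91, 2.33]]
-1 -30 [[-0.39, 0.41, 0.59, 2.22, 0.62, 0.57, 2.43], [-0.51, 0.19, 0.7, 2.19, 0.6, 0.8, 2.56]]
-1 30 [[-0.23, 1.14, 1.36, 2.07, -1.48, 1.71, -1.62], [-0.27, 0.8, 1.38, 2.03, -1.21, 1.59, -1.79]]
-1 40 [[-0.13, 1.27, 1.36, 2.0, -1.56, 1.96, -1.56], [-0.15, 0.96, 1.37, 1.98, -1.32, 1.85, -1.69]]
-1 50 [[0.03, 1.13, 1.14, 1.93, -1.44, 1.91, -1.55], [0.03, 0.86, 1.15, 1.92, -1.26, 1.86, -1.69]]
1.7
```

View pics/plate.png

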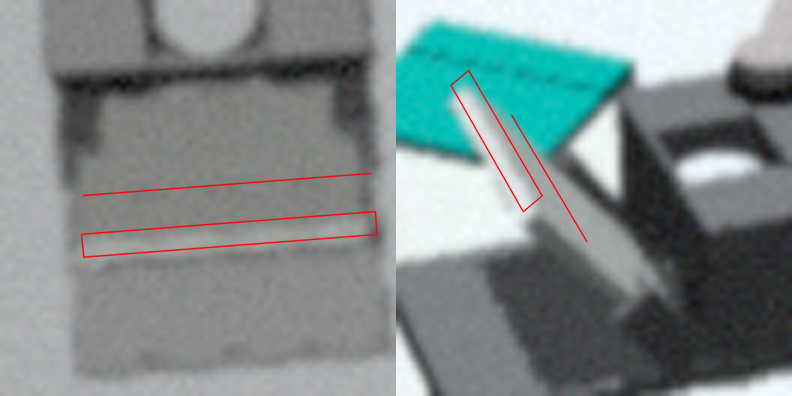

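The crop confirms it: the bare aluminium plate in the slot has its bright top edge at top about (291,261) and side about (276–290, 238–256), within about 2 mm of the model. I'll grip it at a -40° in-plane tilt and draw it out.

```bash
cat > pull.py <<'E'
from reach import *
a=np.radians(-40); yv=np.array([0,1,0]); zt=-pz*np.cos(a)+yv*np.sin(a)
Q=tool(dirw(d,zt),dirw(d,-px))
g=ptm(75.5)
A=W(d,g-60*zt)[0]; G=W(d,g)[0]; U=W(d,g+52*pz)[0]
print([inverse_kinematics(p,Q) is not None for p in (A,G,U)])
f=lambda s:print(s,read_time_s(),read_ft_force(),read_finger_gap(),read_eef_pos())
move_gripper(.04); move_ptp(A,Q); f0=np.array(read_ft_force()); f('app')
movel(G,speed=.1); f('at')
move_gripper(0,60); f('grip'); print(read_grasp_force())
movel(W(d,g+8*pz)[0],speed=.05); f('up8')
movel(U,speed=.1); f('out')
for c in ("top","side"): cv2.imwrite(f"pics/{c}1.png",read_camera(c)[:,:,::-1])
E
python3 pull.py
python3 - <<'E'
import cv2,numpy as np
a=cv2.imread('pics/top1.png')[130:330,160:420];b=cv2.imread('pics/side1.png')[130:330,200:460]
cv2.imwrite('pics/out1.png',cv2.convertScaleAbs(cv2.resize(np.hstack([a,b]),(800,308)),alpha=1.6))
E
```

```text
[True, True, True]
app 4.4167 [ 0.31338858  0.55701419 -0.07157649] 0.040232644968658686 [0.45756974 0.10819166 0.10908946]
at 5.1667 [0.24290463 0.46031095 0.49081712] 0.04024389427553873 [0.48661844 0.07099521 0.07121419]
grip 5.5583 [0.51223962 1.32450028 5.07264102] 0.006678261397295551 [0.48770478 0.07157766 0.07238455]
58.63280475139618
up8 5.8667 [0.6634948  0.59921183 1.1337041 ] 0.007043718147893855 [0.4816456  0.070352   0.07783825]
out 6.4583 [ 0.35483186 -0.21946666 -1.58482348] 0.007313562847795159 [0.45663563 0.06816611 0.11352421]
```

View pics/out1.png

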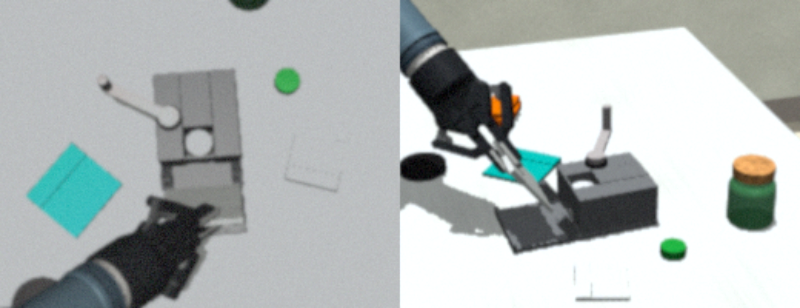

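The plate is out of its channels and held firmly. I'll carry it over and lower it into the low tier with a 10° lean towards the front wall.

```bash
cat > place.py <<'E'
from reach import *
a=np.radians(-40); t=np.load("poses.npy")[1]
def place(up,x=-66,h=75.5,b=np.radians(10)):
    z=np.array([-np.sin(b),0,np.cos(b)]);n=np.array([np.cos(b),0,np.sin(b)])
    return W(t,np.array([x,0,4+up])+h*z)[0], tool(dirw(t,-z*np.cos(a)+np.array([0,np.sin(a),0])),dirw(t,-n))
f=lambda s:print(s,read_time_s(),np.round(read_ft_force(),2),round(read_finger_gap(),4),np.round(read_eef_pos(),4))
if __name__=="__main__":
    p=np.array(read_eef_pos())+[.03,0,.06]
    print(inverse_kinematics(p,read_tcp_rot()) is not None,inverse_kinematics(*place(90)) is not None)
    movel(p,speed=.15); f('up')
    move_ptp(*place(90)); f('over')
    for c in ("top","side"): cv2.imwrite(f"pics/{c}2.png",read_camera(c)[:,:,::-1])
E
python3 place.py
python3 - <<'E'
import cv2,numpy as np
a=cv2.imread('pics/top2.png')[130:330,340:600];b=cv2.imread('pics/side2.png')[230:430,240:500]
cv2.imwrite('pics/out2.png',cv2.convertScaleAbs(cv2.resize(np.hstack([a,b]),(800,308)),alpha=1.3))
E
```

```text
True True
up 7.15 [-0.79  0.89  0.22] 0.007 [0.4863 0.0678 0.1727]
over 8.4 [-0.24 -0.01 -0.23] 0.0069 [ 0.4426 -0.2569  0.1677]
```

View pics/out2.png

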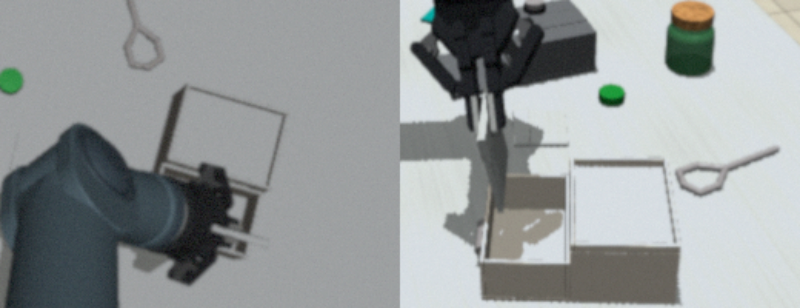

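The plate hangs over the front part of the low tier: its foot is at about (500,210) in the crop, inside the box walls. I'll lower it until contact.

```bash
cat > lower.py <<'E'
from place import *
movel(place(45)[0],speed=.15); movel(place(10)[0],speed=.08); f0=np.array(read_ft_force()); f('near')
for up in (7,5,3.5,2,1,0,-1,-2,-3,-4):
    movel(place(up)[0],speed=.03); df=np.array(read_ft_force())-f0
    print(up,df.round(2))
    if df[2]>4: break
    if np.hypot(*df[:2])>12: break
f('down')
cv2.imwrite("pics/top3.png",read_camera("top")[:,:,::-1]); cv2.imwrite("pics/side3.png",read_camera("side")[:,:,::-1])
E
python3 lower.py
```

```text
near 9.5417 [ 0.46 -0.42 -0.43] 0.0071 [ 0.4423 -0.2587  0.0886]
7 [-0.4   1.22 -1.14]
5 [-0.27  0.11  0.28]
3.5 [-0.24  0.6  -0.34]
2 [-1.57  2.23  6.6 ]
down 10.5417 [-1.11  1.81  6.17] 0.0066 [ 0.4424 -0.2588  0.0811]
```

```bash
cat > rel.py <<'E'
from place import *
movel(place(2.5)[0],speed=.03)
move_gripper(.034); f('open'); pause(.3)
p,q=place(2.5); zt=R.from_quat(q).apply([0,0,1])
movel(p-.07*zt,speed=.12); f('back')
movel(np.array(read_eef_pos())+[-0.0,0.05,.06],speed=.2)
for c in ("top","side"): cv2.imwrite(f"pics/{c}4.png",read_camera(c)[:,:,::-1])
f('end')
E
python3 rel.py
python3 - <<'E'
import cv2,numpy as np
a=cv2.imread('pics/top4.png')[150:350,380:640];b=cv2.imread('pics/side4.png')[250:450,240:500]
cv2.imwrite('pics/out4.png',cv2.convertScaleAbs(cv2.resize(np.hstack([a,b]),(800,308)),alpha=1.3))
E
```

```text
open 11.2667 [-0.68  0.38 -0.1 ] 0.0344 [ 0.4421 -0.2585  0.0807]
back 12.3 [ 0.39 -0.46 -0.65] 0.0339 [ 0.4455 -0.213   0.1335]
end 12.9417 [-0.66  0.25  0.31] 0.0338 [ 0.444  -0.1644  0.1924]
```

View pics/out4.png

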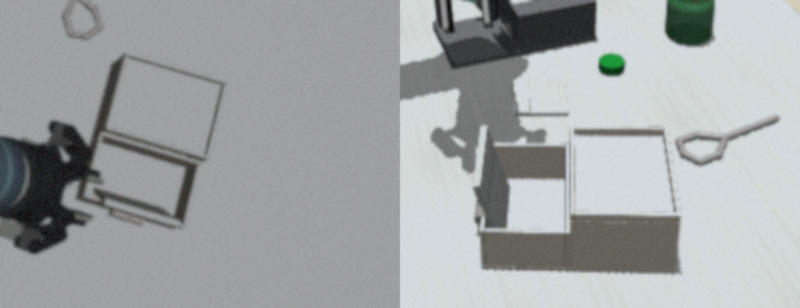

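The plate now stands on its thin edge, leaning on the front wall (crop side view, about (485,180)). Next is the lever: straddle the post and swing it along its arc to the stop, guided by force.

```bash
cat > lever.py <<'E'
from place import *
def LP(th,z,sg,r=85):
    ph=np.radians(60)+th; return W(d,[55+r*np.cos(ph),34+r*np.sin(ph),z])[0], tool([0,0,-1],dirw(d,[-sg*np.sin(ph),sg*np.cos(ph),0]))
for sg in (1,-1):
    print(sg,[None if (k:=inverse_kinematics(*LP(th,100,sg))) is None else k.round(2).tolist() for th in (0,.6,1.2)])
E
python3 lever.py
```

```text
1 [[-0.54, 0.55, 0.23, 1.72, -0.15, 0.89, 2.46], [-0.26, 0.48, -0.17, 1.81, 0.1, 0.86, 2.82], [-1.37, 0.96, 1.37, 1.98, -1.05, 1.18, -1.93]]
-1 [[-1.21, 1.11, 1.36, 1.75, -1.14, 1.31, -0.01], [-0.93, 0.56, 0.67, 1.85, -0.44, 0.89, 0.11], [-0.85, 0.43, 0.54, 1.97, -0.3, 0.82, 0.62]]
```

```bash
cat > swing.py <<'E'
from lever import *
sg=-1
move_ptp(*LP(0.03,190,sg)); f('above')
movel(LP(0.03,100,sg)[0],speed=.15); f0=np.array(read_ft_force()); f('at')
th=.03
while th<1.32:
    th+= .13 if th<1.05 else .02
    p,q=LP(th,100,sg); movel(p,q,speed=.09 if th<1.1 else .04)
    ph=np.radians(60)+th; Fv=np.array(read_ft_force())-f0; ft=-Fv@dirw(d,[-np.sin(ph),np.cos(ph),0])
    print(round(th,2),round(ft,1),Fv.round(1),round(read_time_s(),2))
    if th>1.1 and ft>11 or ft>25: break
pause(.3); f('stop')
movel(LP(th,185,sg)[0],speed=.2); f('lift')
E
python3 swing.py | tail -n +3
```

```text
above 14.9333 [-1.16  0.68  0.53] 0.034 [0.6183 0.1896 0.1895]
at 15.6833 [-0.04  0.24  0.81] 0.0341 [0.6193 0.1905 0.1007]
0.16 0.1 [-0.1 -0.5 -0. ] 15.97
0.29 2.1 [ 1.9 -1.5  1. ] 16.25
0.42 2.1 [ 2.1 -0.2  0.8] 16.53
0.55 3.4 [ 3.6 -1.8  1.1] 16.82
0.68 2.4 [ 3.  -2.   0.7] 17.1
0.81 3.1 [ 3.3  0.  -0.2] 17.38
0.94 3.6 [ 4.   0.1 -0.1] 17.67
1.07 3.7 [ 3.9  0.9 -0.7] 17.95
1.09 4.5 [4.  2.2 0.3] 18.2
1.11 5.4 [4.4 3.  1.7] 18.45
1.13 5.1 [4.4 2.6 2.1] 18.7
1.15 5.8 [3.9 4.3 2.4] 18.95
1.17 6.7 [4.9 4.5 0.5] 19.2
1.19 9.7 [ 8.   5.6 -3.5] 19.45
1.21 11.2 [10.4  5.3 -4.8] 19.7
stop 20.0 [10.59  4.91 -4.13] 0.0338 [0.5289 0.1763 0.1003]
lift 20.575 [-0.53 -0.22 -0.6 ] 0.0337 [0.5234 0.173  0.1831]
```

The stop was clearly felt: force rose from about 6 to 11 N at the model's stop angle, and the lever was let go. Now I'll locate the tablet that came out.

```bash
cat > find.py <<'E'
from lever import *
p=np.array([.48,.33,.25]); move_ptp(p,tool([0,0,-1],dirw(d,[0,1,0])))
for c in ("top","side"):
    cv2.imwrite(f"pics/{c}5.png",read_camera(c)[:,:,::-1])
    for n in ("soap0","lever_post"): print(c,n,[(np.round(k["at"],1).tolist(),round(k["confidence"],2)) for k in tip_of(c,n)[:5]])
    print("exp soap",proj(c,W(d,[[-42,0,8],[-42,0,22],[-65,0,8],[24,0,36]])).round(1).tolist(),"post",proj(c,W(d,[97.5,107.6,110])).round(1))
f('x')
a=cv2.imread('pics/top5.png')[190:310,230:350];b=cv2.imread('pics/side5.png')[220:310,240:360]
s=lambda i:cv2.convertScaleAbs(cv2.resize(i,(400,400*i.shape[0]//i.shape[1]),interpolation=cv2.INTER_CUBIC),alpha=1.4)
# white blob on the front floor
for c in ("top","side"):
    g=cv2.imread(f"pics/{c}5.png").astype(int); u=proj(c,W(d,[[-25,-45,8],[-86,-45,8],[-86,45,8],[-25,45,8]])).astype(np.int32)
    m=np.zeros(g.shape[:2],np.uint8); cv2.fillPoly(m,[u],1); gr=g.mean(2); v=gr[m>0]; th=(v.min()+v.max())/2
    n,l,st,ce=cv2.connectedComponentsWithStats(((gr>th)&(m>0)).astype(np.uint8)); k=1+np.argmax(st[1:,4]); print(c,v.min(),v.max(),st[k],ce[k])
    o=np.linalg.norm
E
python3 find.py | tail -n +3
```

```text
top soap0 [([293.0, 255.9], 0.79), ([346.5, 182.0], 0.78), ([289.9, 225.7], 0.66)]
top lever_post [([226.6, 180.6], 0.67), ([291.1, 222.1], 0.5)]
exp soap [[293.4, 259.4], [293.2, 258.6], [294.2, 271.0], [290.5, 223.9]] post [[227.3 181.8]]
side soap0 [([376.4, 296.0], 0.76), ([289.2, 273.8], 0.71)]
side lever_post [([338.2, 200.7], 0.81)]
exp soap [[287.2, 273.6], [286.9, 267.8], [276.4, 275.7], [317.2, 256.2]] post [[332.5 197.7]]
x 21.6083 [ 0.33 -0.02  0.91] 0.034 [0.4805 0.3279 0.2494]
top 61.666666666666664 117.0 [270 260  48  23 468] [292.88034188 272.62393162]
side 40.666666666666664 156.66666666666666 [280 264  15  10 103] [287.05825243 268.69902913]
```

```bash
python3 - <<'E'
from lever import *
from scipy.optimize import minimize
for c in ("top","side"):
    gr=cv2.GaussianBlur(cv2.imread(f"pics/{c}5.png"),(3,3),0).mean(2); u=proj(c,W(d,[[-10,-36,8],[-80,-36,8],[-80,36,8],[-10,36,8]])).astype(np.int32)
    m=np.zeros(gr.shape,np.uint8); cv2.fillPoly(m,[u],1)
    for q in (.6,.7,.8,.9):
        v=gr[m>0]; th=v.min()+q*(v.max()-v.min())
        n,l,st,ce=cv2.connectedComponentsWithStats(((gr>th)&(m>0)).astype(np.uint8)); k=1+np.argmax(st[1:,4]); print(c,q,st[k],ce[k].round(1))
print([inverse_kinematics(W(d,[-42,0,z])[0],tool([0,0,-1],dirw(d,[0,s,0]))) for z in (30,) for s in (1,-1)])
E
```

```text
1 [[-0.89, 0.65, 0.71, 1.73, -0.51, 0.95, 2.73], [-0.26, 0.48, -0.17, 1.81, 0.1, 0.86, 2.82], [-1.37, 0.96, 1.37, 1.98, -1.05, 1.18, -1.93]]
-1 [[-1.19, 1.05, 1.3, 1.75, -1.07, 1.25, -0.04], [-1.26, 0.89, 1.23, 1.86, -0.95, 1.13, 0.49], [-1.27, 0.71, 1.14, 1.98, -0.8, 0.99, 1.03]]
top 0.6 [283 250  18  16 222] [291.5 257.4]
top 0.7 [284 250  16  16 206] [291.5 257.5]
top 0.8 [285 251  15  14 173] [291.6 257.5]
top 0.9 [285 251  14  14 149] [291.5 257.5]
side 0.6 [281 264  16  10 124] [288.5 268.4]
side 0.7 [281 265  16   8 104] [288.6 268.5]
side 0.8 [282 265  14   8  88] [288.4 268.4]
side 0.9 [282 266  14   6  69] [288.6 268.5]
[array([-0.93312484,  0.58360559,  0.83495749,  2.13349963, -0.67672885,
        0.7105417 ,  2.01180686]), array([-1.2433359 ,  1.11345805,  1.36218041,  2.1423294 , -1.27148099,
        1.16457593, -0.70001292])]
```

The tablet sits on the front floor at about dispenser (-40, +2.5): top (291.5,257.5), side (288.5,268.4). The lever post is back at rest. I'll grasp the tablet with a force-guarded descent.

```bash
sed -i 's/^for sg in/if 0:\n  for sg in/; s/^    print(sg,\[None/      print(sg,[None/' lever.py; cat > grab.py <<'E'
from lever import *
Q=tool([0,0,-1],dirw(d,[0,1,0])); P=lambda z:W(d,[-45,2.5,z])[0]
move_gripper(.044,25); move_ptp(P(130),Q); movel(P(45),speed=.15); movel(P(30),speed=.06); f0=np.array(read_ft_force()); f('near')
for z in (27,25,23,21.5,20):
    movel(P(z),speed=.03); df=np.array(read_ft_force())-f0; print(z,df.round(1))
    if df[2]>3: z+=1.5; movel(P(z),speed=.03); break
move_gripper(0,25); f('grip'); print(read_grasp_force())
movel(P(z+8),speed=.04); f('up'); print(read_grasp_force()); movel(P(130),speed=.15); f('lifted'); print(read_grasp_force())
open("z.txt","w").write(str(z))
for c in ("top","side"):
    cv2.imwrite(f"pics/{c}6.png",read_camera(c)[:,:,::-1])
    print(c,[(np.round(k["at"],1).tolist(),round(k["confidence"],2)) for k in look_for(c,"soap0")[:5]], proj(c,W(d,[-42,2,130])))
E
python3 grab.py
```

```text
near 24.075 [ 0.32 -0.38 -0.4 ] 0.0441 [0.4874 0.0732 0.0298]
27 [ 0.7  0.  -0.8]
25 [ 0.3 -0.2  1.2]
23 [-6.   1.1 22. ]
grip 25.325 [-3.27  0.66 16.36] 0.0329 [0.4896 0.0728 0.0264]
30.147739821259165
up 25.675 [-0.57  0.21  0.69] 0.0331 [0.4873 0.0735 0.0323]
24.83698546886444
lifted 26.475 [-0.13  0.25 -0.35] 0.0325 [0.4869 0.0735 0.1293]
24.848357141017914
top [([346.2, 181.4], 0.8)] [[290.2904559  251.96924178]]
side [([364.0, 386.0], 0.72), ([374.0, 291.7], 0.57), ([333.8, 220.0], 0.34)] [[284.1913904  220.66647458]]
```

The tablet is gripped (gap 33 mm, 25 N held while lifted). I'll carry it to the upper tier and set it down guarded.

```bash
cat > setdown.py <<'E'
from lever import *
t=np.load("poses.npy")[1]
Q=tool([0,0,-1],dirw(t,[0,1,0])); P=lambda z:W(t,[48,0,z])[0]
print([inverse_kinematics(P(z),Q) is not None for z in (160,83)])
movel(np.array(read_eef_pos())+[.02,-.0,.06],speed=.15)
move_ptp(P(165),Q); f('over'); print(read_grasp_force())
movel(P(95),speed=.12); movel(P(87),speed=.05); f0=np.array(read_ft_force())
z=86
while z>80:
    movel(P(z),speed=.03); df=np.array(read_ft_force())-f0; print(z,df.round(1))
    if df[2]>2: break
    z-=.7
f('down'); move_gripper(.046); pause(.2); f('open')
movel(P(150),speed=.12); f('away')
move_ptp([.42,.1,.3],Q)
for c in ("top","side"):
    cv2.imwrite(f"pics/{c}7.png",read_camera(c)[:,:,::-1])
    for n in ("soap0","plate"): print(c,n,[(np.round(k["at"],1).tolist(),round(k["confidence"],2)) for k in look_for(c,n)[:5]])
    print(proj(c,W(t,[48,0,71])))
a=cv2.imread('pics/top7.png')[100:350,80:600];b=cv2.imread('pics/side7.png')[190:440,200:500]
s=lambda i:cv2.convertScaleAbs(cv2.resize(i,(800*i.shape[1]//820,800*i.shape[0]//820)),alpha=1.4)
cv2.imwrite('pics/fin.png',np.hstack([s(a),s(b)])[:600,:800])
f('end')
E
python3 setdown.py
```

```text
[True, True]
over 28.6333 [ 0.14  0.02 -0.17] 0.0328 [ 0.5648 -0.2925  0.1644]
24.85529601573944
86 [-0.5 -0.3  0.1]
85.3 [-1.8  0.7  0.9]
84.6 [-0.8 -1.4 -0.7]
83.89999999999999 [-1.1 -0.3  0.8]
83.19999999999999 [-0.5 -0.3  0.5]
82.49999999999999 [-0.8 -0.3  0.7]
81.79999999999998 [-1.5  1.6  6. ]
down 31.425 [-0.46  1.78  5.52] 0.0326 [ 0.5642 -0.2948  0.0826]
open 31.9083 [-0.32 -0.75  0.29] 0.0458 [ 0.5639 -0.2946  0.0816]
away 32.625 [-0.07 -0.41 -0.33] 0.0459 [ 0.5638 -0.2942  0.1497]
top soap0 [([488.6, 214.4], 0.73), ([291.2, 223.1], 0.69), ([346.3, 181.7], 0.52)]
top plate [([465.7, 284.7], 0.77), ([206.6, 231.2], 0.68), ([361.6, 234.4], 0.58)]
[[488.17413562 217.99101495]]
side soap0 [([384.7, 362.0], 0.61), ([376.2, 291.8], 0.54)]
side plate [([297.5, 370.7], 0.92), ([330.4, 313.1], 0.86), ([279.1, 235.3], 0.73), ([428.5, 256.1], 0.72)]
[[381.89925409 358.33945471]]
end 34.5583 [-0.54 -1.12  0.22] 0.0457 [0.4202 0.0995 0.2999]
```

View pics/fin.png

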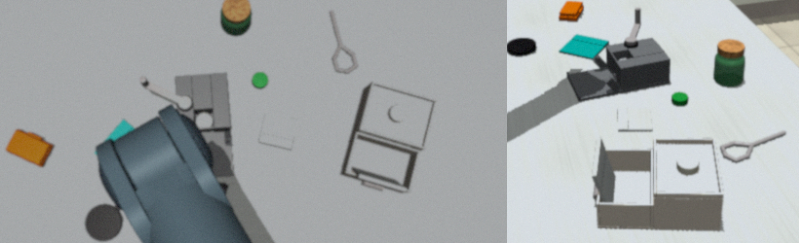

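The final picture shows the tablet flat on the upper tier, at about (397,113) in the top half and (688,165) in the side half. The plate leans on its edge in the low tier, the lever is back at rest, and tablets remain in the well. The bystanders look undisturbed, so I'm handing the job in.

```bash
python3 -c "
from bench import *
print(sign_off(), read_time_s())"
```

```text
the job is handed in; nothing more can be done
the job is handed in; nothing more can be done
```

I handed the job in at about 35 s: the plate stands thin edge down in the low tier, leaning on the front wall, the lever went to its stop and sprang back, and one soap tablet lies flat on the upper tier with the bystanders apparently untouched; I didn't count the two tablets left in the well, and no verdict came back.

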